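Unlock the sprung jar clamp and hold it open at the set mark

ROBOT

A 6-joint arm with a two-finger parallel gripper is mounted at the origin on a cart in front of the work surface, level with it; the furniture and walls round the work are solid. World frame = base frame: x ahead of the robot, y to its left, z up, the work surface at z = 0. Lengths are in m, angles in rad, forces in N, time in s.
With the tool pointing down it reaches from about 0.35 to 0.775 m from the base axis. Payload 5.5 kg.
Tool frame: the origin (TCP) lies on the centre line of the jaws, within the pads' length; the fingertips stand 11 mm ahead of it and the grasp point (between the pads) lies 8 mm behind it (env.tip_extent is the distance from the TCP to the fingertips, in m); z points along the fingers, y is the line along which they close (so a half turn about z gives the same grasp; the last joint's range is limited). The gripper opens to 85 mm and grips with 20 to 120 N. Pads are 22 mm wide; open, the fingers measure 114 mm over their backs; the gripper's body (76 mm by 85 mm) begins 54 mm behind the grasp point. The pads swing forward as they close: fully open they stand 13 mm farther back than shut.
Start: joints at [-1.454, 0.313, 0.046, 1.304, 0, 1.431], TCP at [0.146, -0.556, 0.242] pointing down, gripper open.
Joint ranges: [-2.76, 2.76], [-0.86, 1.69], [-1.03, 1.26], [-2.2, 2.34], [-1.47, 1.5], [-3.14, 3.14]. Speed limits (rad/s): [2.57, 2.57, 3.14, 3.14, 3.14, 3.14].

INTERFACE

Orientations are given as a unit quaternion [w, x, y, z].
In Python, from workcell import env gives the robot as it stands.
- The arm moves only by the shell command python3 -m jog 'ROWS' [FORCE]. ROWS is JSON, a list of rows, each a list of 5 numbers: the gripper's target within -1 to 1 (shut at 1, half-way at 0, fully open at -1), then the shift along the tool's x, y, z in m, then the turn about the tool's z in degrees. In form: [[fingers, tx, ty, tz, turn], ...]. A call has 1 to 5 rows; each row shifts and turns the commanded pose from where the row before left it, along the tool's axes as they then stand; what a row does not reach is not made up. A row lasts 1/12 s, in which the tool goes at most 41.7 mm and 7.16 degrees, less where a joint would pass 70% of its speed; a pose out of reach is approached as far as the arm can. A call is refused whole if a number of a shift passes 0.0417 or a number of a turn 7.16, either way. A call with a gripper value outside its range is refused whole. The fingers move at their own pace and stop on an object; FORCE is the grip in N (left out, the last holds). Time passes only in rows, so rows that do not move let the fingers close. It gives the time, the measured TCP pose, the force, the opening and the grip force at its end, in the units of the state.
- env.get_state(): the state, without advancing time (a new reading comes with each control period).
- env.read_camera(name): name is "scene" or "top" or "wrist"; returns a dict with "img" (480x640x3 uint8, red, green, blue), "fov_y" (degrees; the focal length in pixels is half the picture's height over the tangent of half this angle, whatever the lens; pixels are square), "cx", "cy" (the principal point, pixels), "T" (4x4, takes a point from camera to world coordinates). Camera axes: x right, y up, looking along -z (the intrinsics and any distortion apply to the point x, -y, -z); pixel columns grow to the right and rows downward; lengths in m; the calibration is good to about 2 mm. A picture is of the moment at which its call begins. There is no depth.
- env.hand_in(): hands the job in; it is judged then, once.
The state is a dict: "clock": time; "joint_pos": joint angles; "qvel": joint speeds; "tau": joint torques, N m; "tcp_pos": TCP position; "orientation": TCP orientation; "wrist_force": force on the tool from outside, world axes, zero at the start; "ft_torque": the same for the moment, N m; "finger_gap": finger opening in m; "grip_force": force on a finger pad.
Only numpy, scipy, OpenCV 4.12 (cv2) and the standard library are available. Lean on these libraries where they do the work, as an engineer would, in place of code of your own. Each camera call takes 0.05 s, during which the arm holds its last target. There are 200 camera calls.

TASK

Open the jar clamp so that somebody else can set a jar in it: first, with the jaw still shut, pull the orange locking cap all the way up, then pull the black handle of the sprung jaw out until the red pointer stands at the middle of the blue tab. Keep hold of it: finish with the gripper still holding the jaw steady at the tab, because the spring shuts it otherwise. Leave the blue tab where it is set, and do not disturb the things standing round.

Things in the scene. Friction and masses are not known exactly. Their poses are not given: they have to be found in the camera images.
- clamp: Jar clamp fixed to the worktop. Pale wooden base 290 x 160 mm, top 18 mm up; grey carriage plate on it, top 30 mm up. Origin on the worktop, 20 mm to +x of the base's middle. Own -x: the way the jaw pulls open (to the robot's right, turned up to 20 degrees); +x: to the fixed jaw (85 mm wide, 76 mm high, x = 85 to 115 mm); z up. Place and yaw vary. Sprung jaw also 76 mm high.
- jaw (a joint): Sprung jaw carriage, m: 0 shut, grows to 0.08 as it is pulled level along the clamp's -x. A spring pulls it shut with 4 N at 0 and 1 N more per 10 mm. With the cap down a dark lug on the carriage butts against the cap after about 2 mm, so the jaw stays locked. The pointer is at the middle of the tab when this equals joint tab.
- handle (a point): Grip point of the jaw's black handle, an upright block 14 mm thick (clamp x), 66 mm wide (clamp y), from 42 to 78 mm above the worktop; this point is its middle in x and y, 62 mm above the worktop. Moves with the jaw. No high part within 50 mm of it.
- cap (a joint): Orange locking cap on its steel post, m: 0 pushed down (locked), 0.020 all the way up, at its stop. Friction of about 5 N holds it wherever it is left; it moves only straight up and down and does not come off the post.
- cap_top (a point): Centre of the top of the orange cap: round, upright, 45 mm high, 26 mm diameter over its lower 30 mm, head 29 mm. Its top is 67 mm above the worktop when down, 87 mm when up. On the clamp's -y side (away from the robot), at x = -30, y = -56 mm of the clamp; parts beside it are lower than 35 mm.
- tab (a joint): Setting of the blue tab along its rail, m: 0 to 0.08, growing along the clamp's own -x; it starts between 0.032 and 0.066, slides with friction of about 4 N and must be left where it is set.
- tab_line (a point): Middle of the top of the blue tab (14 mm along the clamp's x, 14 mm across, with a white line over its middle), on the clamp's +y side, 67 mm from its x axis, 33 mm above the worktop.
- pointer (a point): Tip of the thin red pointer on the jaw carriage (3 mm wide, points to the clamp's +y towards the blue tab), 60 mm from the clamp's x axis, 33 mm above the worktop. Moves with the jaw.
- jam_jar: Jam jar with a yellow lid, 71 mm diameter, 110 mm high; origin under its centre. Bystander at the right.
- tumbler: Clear drinking glass, 77 mm diameter, 89 mm high; origin under its centre. Bystander at the right, further back.
- lemon: Lemon, 83 x 58 x 58 mm; origin under its centre. Bystander at the left.
- salt_shaker: Glass salt shaker with a metal top, 44 mm diameter, 90 mm high; origin under its centre. Bystander at the left.
- spice_jar: Glass spice jar with a dark lid, 41 mm diameter, 105 mm high; origin under its centre. Bystander at the left.

How it is judged:
On the way, in this order (a step that is already met when the one before it is completed fails the run):
1. the orange cap is pulled all the way up while the jaw is still shut (value of joint cap above 0.016 m and value of joint jaw below 0.004 m), for 0.2 s.
2. the gripper holds the jaw open with the red pointer at the middle of the blue tab (x of pointer in the frame of tab_line between -0.005 and 0.005 m and value of joint jaw above 0.02 m and value of joint cap above 0.016 m and contact force between the fingers and jaw above 2 N), for 0.5 s.
At the end, for the whole second after the job is handed in: the fingers hold the jaw (more than 2 N) at rest with the pointer within 5 mm of the middle of the blue tab along the slide; the cap is still raised by more than 16 of its 20 mm (all of step 2 and velocity of joint jaw between -0.01 and 0.01 m/s); the arm keeps its last pose, push and grip.
It fails at once if the blue tab is shifted by more than 3 mm (distance of tab_line from where it was at the start of the episode above 0.003 m).
It fails at once if the jam jar, tumbler, lemon, salt shaker or spice jar is moved by more than 30 mm (distance of any of jam_jar, tumbler, lemon, salt_shaker, spice_jar from where it was at the start of the episode above 0.03 m).
It also fails if it takes over 43 s, if anything falls off the work surface, if the arm or the gripper's body presses on something with over 40 N, if the wrist force passes 120 N, or if a joint passes its speed limit or range.

## Working session

There is one attempt and no reset: what is moved stays moved. The work goes in short steps, Python scripts to look and compute and a shell command to move; the robot and the scene stay as the last step left them, time stands still between calls to the robot, and variables do not carry over. Pictures are saved under pics/ and viewed, at most 13 in all, crops included, and the job is handed in when it is done.

```bash
ls; mkdir -p pics; python3 - <<'E'
from workcell import env
import cv2
for n in("scene","top"):
    c=env.read_camera(n);cv2.imwrite(f"pics/{n}0.png",c["img"][...,::-1]);print(n,{k:v for k,v in c.items() if k!="img"})
s=env.get_state();print(s)
E
```

```text
pics
scene {'fov_y': 53.30216479671183, 'cx': 326.53437436757986, 'cy': 236.843177552434, 'T': array([[-0.84462232,  0.38715351, -0.36976383,  0.10608733],
       [-0.53531703, -0.61975921,  0.57387646,  0.58223709],
       [-0.00698625,  0.68264975,  0.73071233,  0.83392943],
       [ 0.        ,  0.        ,  0.        ,  1.        ]])}
top {'fov_y': 42.92702367703758, 'cx': 321.0442602118878, 'cy': 229.71843630771042, 'T': array([[ 0.02475171,  0.98398782, -0.17650869,  0.22199556],
       [-0.99969069,  0.02393439, -0.00675838, -0.03596455],
       [-0.00242554,  0.17662137,  0.98427588,  1.7270672 ],
       [ 0.        ,  0.        ,  0.        ,  1.        ]])}
{'clock': 0.1, 'joint_pos': array([-1.45360370e+00,  3.13932652e-01,  4.50970863e-02,  1.30362067e+00,
       -1.31149964e-05,  1.43118913e+00]), 'qvel': array([-0.00022869, -0.00283078,  0.00379665,  0.00025541, -0.00134558,
       -0.00040079]), 'tau': array([ 2.09146361e-03, -4.81723058e+01,  2.99244511e+01,  1.26724772e-02,
       -1.85435815e-04,  1.54144192e-05]), 'tcp_pos': array([ 0.14597283, -0.5557033 ,  0.2414957 ]), 'orientation': array([-8.29974042e-04,  9.91767708e-01,  1.28047354e-01,  2.74423664e-06]), 'wrist_force': array([ 0.11642551, -0.49021592, -0.64955576]), 'ft_torque': array([-0.02757529, -0.05023769,  0.02647952]), 'grip_force': 0.0, 'finger_gap': 0.08559851011150679}
```

View pics/top0.png

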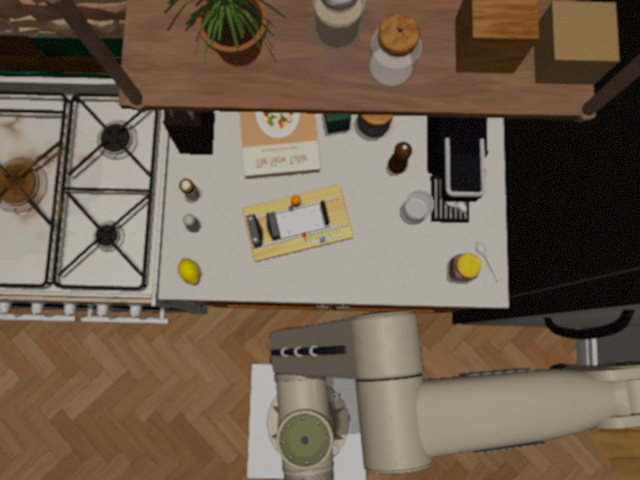

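View pics/scene0.png

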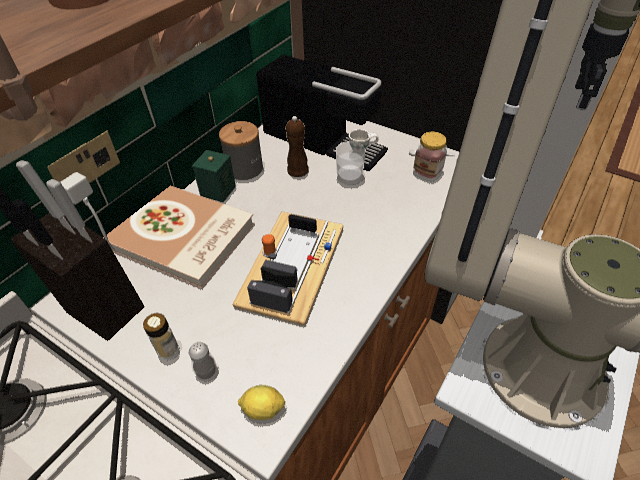

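The top view shows the clamp, with its base at about (298,222), cap at (296,200), pointer at (304,237), tab at (322,239) and handle at (325,213). The bystanders are well clear. Next I'll turn these into positions.

```bash
cat > h.py <<'E'
import numpy as np,cv2
from workcell import env
def ray(c,u,v):
    f=240/np.tan(np.radians(c["fov_y"]/2))
    d=c["T"][:3,:3]@np.array([(u-c["cx"])/f,-(v-c["cy"])/f,-1]);return c["T"][:3,3],d
def plane(c,u,v,z):
    o,d=ray(c,u,v);return o+d*(z-o[2])/d[2]
R={"orange":((5,150,120),(16,255,255)),"red":((174,140,80),(180,255,255)),"blue":((100,120,80),(125,255,255)),"wood":((15,60,100),(28,200,255))}
def mask(c,k):
    h=cv2.cvtColor(c["img"],cv2.COLOR_RGB2HSV);m=cv2.inRange(h,*map(np.array,R[k]))
    if k=="red":m|=cv2.inRange(h,np.array((0,140,80)),np.array((3,255,255)))
    return m
def blobs(c,k,amin,box=None):
    m=mask(c,k)
    if box: q=np.zeros_like(m);x0,y0,x1,y1=box;q[y0:y1,x0:x1]=1;m=m*q
    n,_,st,ce=cv2.connectedComponentsWithStats(m);return [(ce[i].round(1),st[i]) for i in range(1,n) if st[i][4]>=amin]
E
python3 - <<'E'
from h import *
np.set_printoptions(precision=4,suppress=True)
c=env.read_camera("top");B=(235,175,365,270)
for k,z in(("orange",.066),("red",.033),("blue",.033)):
    for p,s in blobs(c,k,3,B):print(k,p,s,plane(c,*p,z))
m=mask(c,"wood");q=np.zeros_like(m);q[175:270,235:365]=m[175:270,235:365]
r=cv2.minAreaRect(cv2.findNonZero(cv2.morphologyEx(q,cv2.MORPH_OPEN,np.ones((3,3)))));P=[plane(c,*p,.018) for p in cv2.boxPoints(r)]
print(r,np.array(P),np.mean(P,0))
for i in range(4):d=P[(i+1)%4]-P[i];print(np.linalg.norm(d),np.degrees(np.arctan2(d[1],d[0])))
c=env.read_camera("top");im=c["img"][180:265,240:360,::-1];cv2.imwrite("pics/t1.png",cv2.resize(im,None,fx=6,fy=6,interpolation=2))
E
```

```text
orange [295.2 199.9] [291 195   9  10  29] [0.6026 0.0496 0.066 ]
orange [304.2 236. ] [303 235   3   3   5] [0.5011 0.0215 0.066 ]
red [303.7 234. ] [303 233   3   3   7] [0.5124 0.0242 0.033 ]
blue [322.  239.5] [321 239   3   2   6] [ 0.4979 -0.0277  0.033 ]
((297.20587158203125, 222.68408203125), (55.57408905029297, 102.134033203125), 76.39945983886719) [[ 0.587   0.2064  0.018 ]
 [ 0.6647 -0.0764  0.018 ]
 [ 0.5078 -0.1165  0.018 ]
 [ 0.4323  0.1621  0.018 ]] [0.5479 0.0439 0.018 ]
0.29332671946820255 -74.64150364934373
0.16197734305896475 -165.66788694462898
0.2886786061161972 105.1463765621962
0.1608921165517222 15.981215819234043
```

View pics/t1.png

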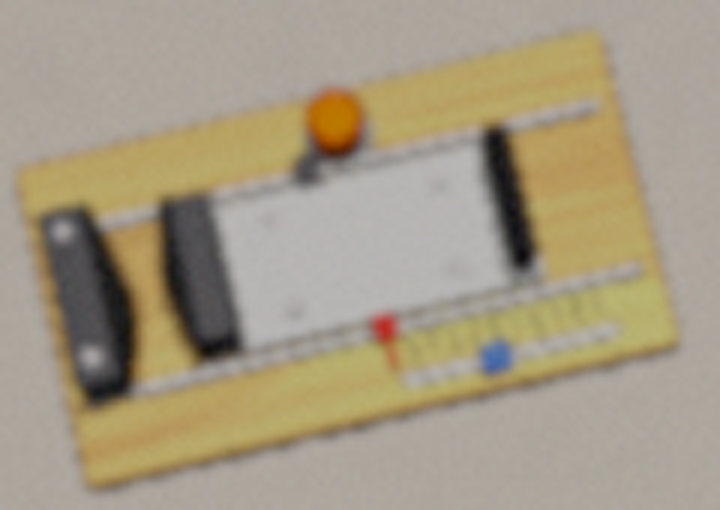

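The blob fit gives the clamp x axis at about 105° and its origin at about (0.543, 0.063). That puts the cap at (0.604, 0.049), which agrees with the model. Tool y already runs along the clamp's -x, so no turn is needed and I'm moving above the cap.

```bash
J="python3 -m jog"
python3 -m jog '[[-1,0.0325,-0.0255,0,0],[-1,0.0325,-0.0255,0,0],[-1,0.0325,-0.0255,0,0],[-1,0.0325,-0.0255,0,0],[-1,0.0325,-0.0255,0,0]]' 60
python3 -m jog '[[-1,0.0325,-0.0255,0,0],[-1,0.0325,-0.0255,0,0],[-1,0.0325,-0.0255,0,0],[-1,0.0325,-0.0255,0,0],[-1,0.0325,-0.0255,0,0]]' | tail -3
```

```text
clock: 0.62
tcp_pos: [0.2714, -0.3899, 0.2421]
orientation: [-0.0, 0.992, 0.128, 0.0]
wrist_force: [1.3, -0.2, 0.4]
finger_gap: 0.0851
grip_force: 0.0
wrist_force: [0.5, -1.1, 0.3]
finger_gap: 0.0845
grip_force: 0.0
```

```bash
python3 -m jog '[[-0.3,0.0325,-0.0255,0,0],[-0.3,0.0325,-0.0255,0,0],[-0.3,0.0325,-0.0255,0,0],[-0.3,0.0325,-0.0255,0,0],[-0.3,0.02,-0.0155,0,0]]' >/dev/null
python3 -m jog '[[-0.3,0.02,-0.015,0,0],[-0.3,0,0,0,0],[-0.3,0,0,0,0]]' 
python3 - <<'E'
from h import *
c=env.read_camera("wrist");cv2.imwrite("pics/w1.png",c["img"][...,::-1]);s=env.get_state();print(s["tcp_pos"],c["T"].round(3),c["fov_y"])
for k,z in(("orange",.066),("red",.033),("blue",.033)):
    for p,st in blobs(c,k,60):print(k,p,st,plane(c,*p,z).round(4))
E
```

```text
clock: 1.7
tcp_pos: [0.5266, -0.0546, 0.2418]
orientation: [-0.0, 0.992, 0.129, -0.0]
wrist_force: [0.4, 0.4, 0.0]
finger_gap: 0.0555
grip_force: 0.0
[ 0.52610664 -0.0554016   0.24190958] [[ 0.257  0.913  0.317  0.607]
 [-0.966  0.243  0.083 -0.033]
 [-0.001 -0.327  0.945  0.372]
 [ 0.     0.     0.     1.   ]] 62.2857536274307
orange [202.2  70.9] [ 184   52   38   39 1140] [0.6041 0.0496 0.066 ]
red [223.4 194.9] [217 188  13  21 133] [0.5093 0.024  0.033 ]
```

View pics/w1.png

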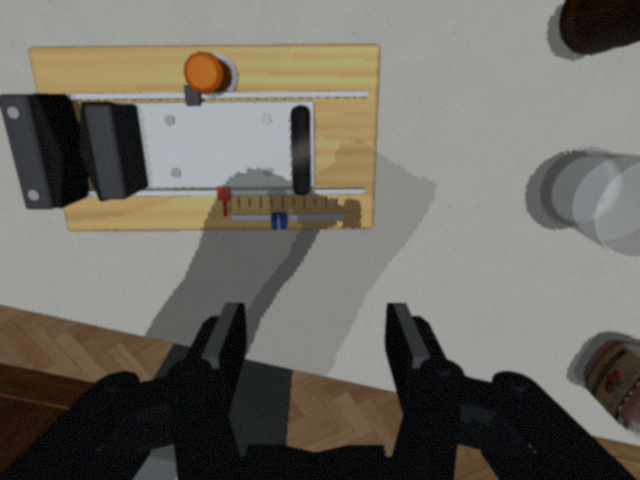

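The wrist view shows the base square with the tool. The cap is at (202,71), the pointer tip at (226,212), the blue tab at (279,221) and the handle top at (301,150). The cap is at (0.604, 0.0495), so I'm moving over it and down.

```bash
python3 - <<'E'
from h import *
c=env.read_camera("wrist");P={"tip":plane(c,226,214,.033),"tab":plane(c,279.5,221,.033),"handle":plane(c,301,150,.078),"cap":plane(c,202,71,.067)}
s=env.get_state();from scipy.spatial.transform import Rotation as Ro
q=s["orientation"];M=Ro.from_quat(np.r_[q[1:],q[0]]).as_matrix()
for k,v in P.items():print(k,v.round(4),"tool-frame",(M.T@(v-s["tcp_pos"])).round(4))
E
python3 -m jog '[[-0.3,0.0255,-0.0204,0,0],[-0.3,0.0255,-0.0204,0,0],[-0.3,0.0255,-0.0204,0,0],[-0.3,0.0255,-0.0204,0,0],[-0.3,0,0,0,0]]' >/dev/null
python3 -m jog '[[-0.3,0,0,0.03,0],[-0.3,0,0,0.03,0],[-0.3,0,0,0.03,0],[-0.3,0,0,0.02,0],[-0.3,0,0,0,0]]' 
python3 - <<'E'
from h import *
c=env.read_camera("wrist");cv2.imwrite("pics/w2.png",c["img"][...,::-1]);s=env.get_state();print(s["tcp_pos"])
for p,st in blobs(c,"orange",60):print(p,st,plane(c,*p,.066).round(4))
E
```

```text
tip [0.4923 0.0178 0.033 ] tool-frame [-0.0135 -0.0798  0.209 ]
tab [ 0.4981 -0.0296  0.033 ] tool-frame [-0.0199 -0.0325  0.209 ]
handle [ 0.5693 -0.0331  0.078 ] tool-frame [ 0.048 -0.011  0.164]
cap [0.6036 0.0486 0.067 ] tool-frame [ 0.1019 -0.0813  0.1749]
clock: 2.63
tcp_pos: [0.6003, 0.0475, 0.1274]
orientation: [-0.001, 0.992, 0.127, -0.004]
wrist_force: [-1.0, -0.4, 0.5]
finger_gap: 0.0552
grip_force: 0.0
[0.60174555 0.04761641 0.13014707]
```

View pics/w2.png

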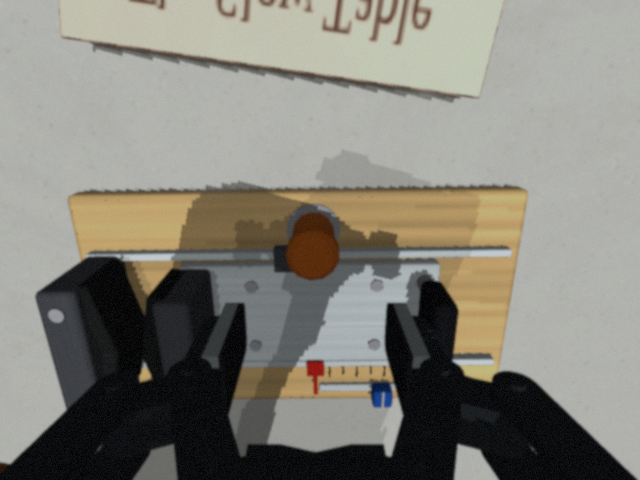

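The cap top at (313,255) is centred between the fingers, so I'm descending the last part and gripping.

```bash
python3 - <<'E'
from h import *
c=env.read_camera("wrist");print(plane(c,313,255,.067).round(4),env.get_state()["tcp_pos"])
E
python3 -m jog '[[-0.3,0.001,-0.001,0.03,0],[-0.3,0,0,0.025,0],[-0.3,0,0,0.02,0],[-0.3,0,0,0,0],[-0.3,0,0,0,0]]' 60
python3 -m jog '[[1,0,0,0,0],[1,0,0,0,0],[1,0,0,0,0],[1,0,0,0,0],[1,0,0,0,0]]' 60
```

```text
[0.6063 0.0501 0.067 ] [0.60340634 0.04779155 0.13224122]
clock: 3.15
tcp_pos: [0.6054, 0.0498, 0.0585]
orientation: [0.0, 0.992, 0.128, 0.0]
wrist_force: [0.3, -0.0, 0.6]
finger_gap: 0.0556
grip_force: 0.0
clock: 3.57
tcp_pos: [0.6067, 0.0508, 0.0602]
orientation: [-0.0, 0.992, 0.128, 0.002]
wrist_force: [-0.6, 1.6, 6.3]
finger_gap: 0.026
grip_force: 58.5
```

```bash
python3 -m jog '[[1,0,0,-0.005,0],[1,0,0,-0.006,0],[1,0,0,-0.006,0],[1,0,0,-0.004,0],[1,0,0,0,0]]'
python3 -m jog '[[1,0,0,-0.001,0],[1,0,0,0,0],[1,0,0,0,0],[1,0,0,0,0]]'
```

```text
clock: 3.98
tcp_pos: [0.6066, 0.0508, 0.0802]
orientation: [-0.0, 0.992, 0.128, 0.002]
wrist_force: [1.6, 4.2, 4.4]
finger_gap: 0.0256
grip_force: 60.2
clock: 4.32
tcp_pos: [0.6065, 0.0508, 0.0803]
orientation: [-0.0, 0.992, 0.128, 0.002]
wrist_force: [4.9, 3.4, -0.2]
finger_gap: 0.026
grip_force: 59.8
```

```bash
python3 -m jog '[[1,0,0,-0.002,0],[1,0,0,0,0],[1,0,0,0,0]]'
python3 -m jog '[[-0.3,0,0,0,0],[-0.3,0,0,0,0],[-0.3,0,0,0,0],[-0.3,0,0,0,0]]'
python3 -m jog '[[-0.3,0,0,-0.03,0],[-0.3,0,0,-0.03,0],[-0.3,0,0,0,0],[-0.3,0,0,0,0]]'
python3 - <<'E'
from h import *
for n in("wrist","scene"):
    c=env.read_camera(n);cv2.imwrite(f"pics/{n}3.png",c["img"][...,::-1])
    if n=="scene":cv2.imwrite("pics/s3.png",cv2.resize(c["img"][190:330,200:380,::-1],None,fx=4,fy=4))
    for p,st in blobs(c,"orange",20):print(n,p,st,plane(c,*p,.086).round(4))
E
```

```text
clock: 4.57
tcp_pos: [0.6064, 0.0507, 0.0805]
orientation: [-0.0, 0.992, 0.128, 0.001]
wrist_force: [8.2, 3.0, -9.4]
finger_gap: 0.0256
grip_force: 61.6
clock: 4.9
tcp_pos: [0.6046, 0.05, 0.0815]
orientation: [0.0, 0.992, 0.128, -0.0]
wrist_force: [0.1, -0.2, -0.0]
finger_gap: 0.0555
grip_force: 0.0
clock: 5.23
tcp_pos: [0.6065, 0.0501, 0.1439]
orientation: [0.001, 0.992, 0.128, 0.002]
wrist_force: [-0.6, 0.4, -0.3]
finger_gap: 0.0552
grip_force: 0.0
wrist [315.4 375.6] [308 364  16  25  58] [0.5425 0.0331 0.086 ]
scene [154.7 215.3] [148 212  15   7  49] [0.8468 0.1432 0.086 ]
scene [267.1 234.8] [262 232  10   6  32] [0.5962 0.0575 0.086 ]
scene [405.1 353.5] [385 318  42  73 166] [0.2198 0.1571 0.086 ]
scene [347.1 453.2] [331 423  35  57 143] [0.2199 0.3546 0.086 ]
```

View pics/wrist3.png

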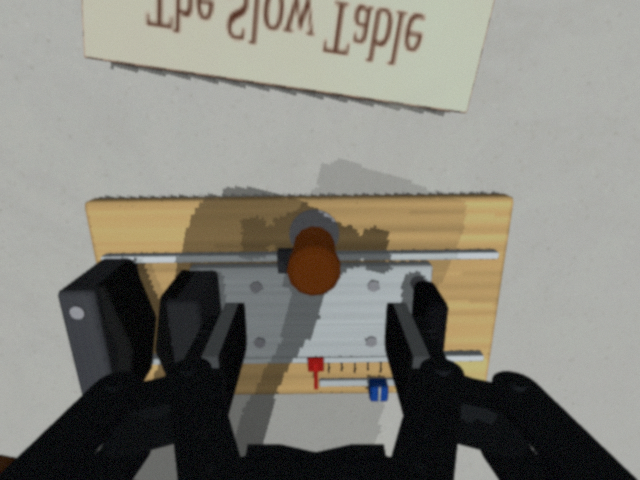

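View pics/s3.png

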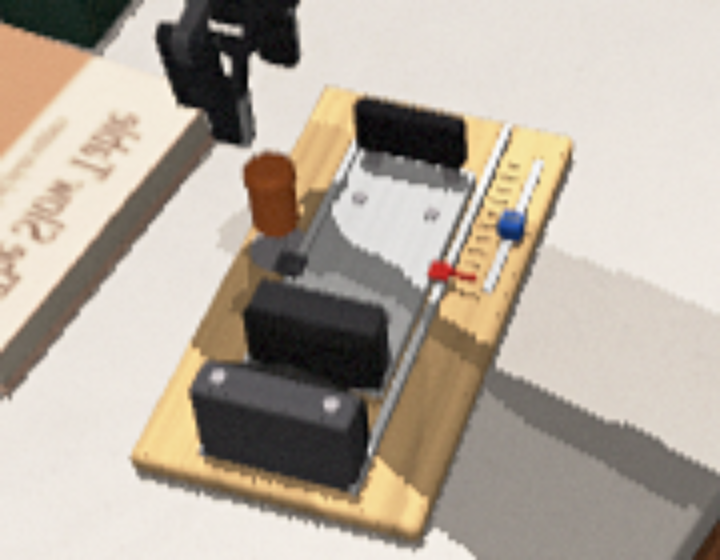

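The cap is up and clear of the lug: the pull stalled at the stop, and the TCP rose 20 mm. The jaw is still shut, with the pointer at (316,385) and the tab at (378,390). Now the handle.

```bash
python3 -m jog '[[-0.3,-0.0185,0.0235,0,0],[-0.3,-0.0185,0.0235,0,0],[-0.3,-0.0185,0.0235,0,0],[-0.3,0,0,0,0],[-0.3,0,0,0,0]]' 
python3 - <<'E'
from h import *
c=env.read_camera("wrist");cv2.imwrite("pics/w4.png",c["img"][...,::-1]);print(env.get_state()["tcp_pos"])
E
```

```text
clock: 5.75
tcp_pos: [0.5679, -0.033, 0.1401]
orientation: [-0.0, 0.992, 0.127, -0.001]
wrist_force: [0.4, -0.0, 0.2]
finger_gap: 0.0556
grip_force: 0.0
[ 0.56846927 -0.03217997  0.14030091]
```

View pics/w4.png

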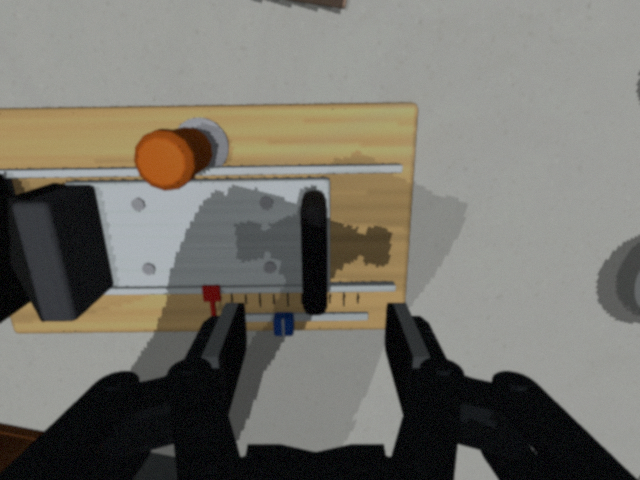

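The handle (314,252) sits midway between the fingers (column 316). I'm descending and gripping.

```bash
python3 - <<'E'
from h import *
c=env.read_camera("wrist");a=plane(c,213,316,.033);b=plane(c,283.5,323,.033);print(a,b,c["T"][:3,0]@(b-a), plane(c,314,252,.078))
E
python3 -m jog '[[-0.3,0,0,0.03,0],[-0.3,0,0,0.03,0],[-0.3,0,0,0.017,0],[-0.3,0,0,0.008,0],[-0.3,0,0,0,0]]'
python3 -m jog '[[1,0,0,0,0],[1,0,0,0,0],[1,0,0,0,0],[1,0,0,0,0],[1,0,0,0,0]]' 80
```

```text
[0.49536297 0.02098131 0.033     ] [ 0.50224218 -0.02678698  0.033     ] 0.04795607279650991 [ 0.57533721 -0.02962864  0.078     ]
clock: 6.27
tcp_pos: [0.5677, -0.0306, 0.0539]
orientation: [-0.001, 0.992, 0.129, -0.002]
wrist_force: [-0.0, -0.2, 0.7]
finger_gap: 0.0558
grip_force: 0.0
clock: 6.68
tcp_pos: [0.5704, -0.0316, 0.0579]
orientation: [0.0, 0.992, 0.129, 0.001]
wrist_force: [-0.5, 3.0, 5.6]
finger_gap: 0.0128
grip_force: 78.3
```

Gripped. The offset is about 47.5 mm, so I'll pull 44 mm and then check.

```bash
python3 -m jog '[[1,0,0.006,0,0],[1,0,0.01,0,0],[1,0,0.01,0,0],[1,0,0.01,0,0],[1,0,0.008,0,0]]'
python3 -m jog '[[1,0,0,0,0],[1,0,0,0,0],[1,0,0,0,0],[1,0,0,0,0]]'
python3 - <<'E'
from h import *
c=env.read_camera("wrist");cv2.imwrite("pics/w5.png",c["img"][...,::-1])
c=env.read_camera("scene");t=cv2.resize(c["img"][215:295,265:365,::-1],None,fx=6,fy=6,interpolation=2);cv2.imwrite("pics/s5.png",t)
w=cv2.imread("pics/w5.png");cv2.imwrite("pics/c5.png",np.vstack([cv2.resize(w,(480,360)),t[:240,:480]]))
for n in("wrist","top"):
    c=env.read_camera(n)
    for k in("red","blue"):
        for p,st in blobs(c,k,3,None if n=="wrist" else (235,175,365,270)):print(n,k,p,st,plane(c,*p,.033).round(4))
E
```

```text
clock: 7.1
tcp_pos: [0.5817, -0.073, 0.0579]
orientation: [-0.002, 0.992, 0.129, 0.002]
wrist_force: [1.2, 10.0, 6.5]
finger_gap: 0.0129
grip_force: 78.4
clock: 7.43
tcp_pos: [0.5816, -0.0726, 0.0579]
orientation: [-0.001, 0.992, 0.129, 0.002]
wrist_force: [0.1, 8.6, 6.1]
finger_gap: 0.0127
grip_force: 78.4
wrist red [164.  373.5] [157 369  19  13 132] [ 0.5253 -0.0137  0.033 ]
wrist blue [178.6 427.4] [175 424   8   8  19] [ 0.4952 -0.0252  0.033 ]
```

View pics/c5.png

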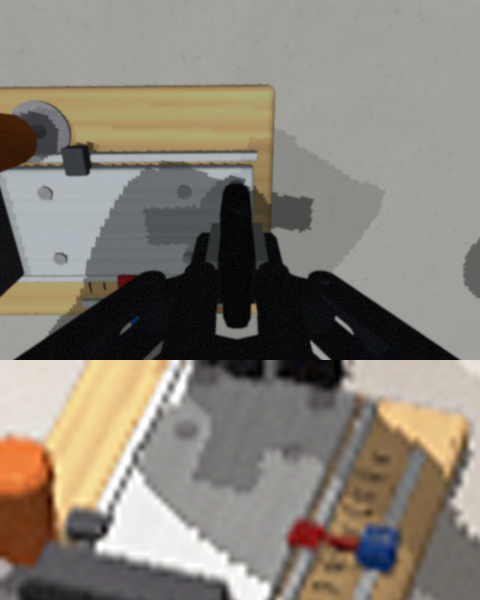

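```bash
python3 - <<'E'
from h import *
u=np.array([-.257,.966,0])*-1 # clamp -x
c=env.read_camera("scene")
for n,x,y in(("tip",353,544),("redbase",305,532),("tabtop",380,541)):
    p=plane(c,265+x/6,215+(y-360)/6,.033);print(n,p.round(4),round(u@p,4))
c2=env.read_camera("scene")
im=cv2.resize(c2["img"][230:262,300:345,::-1],None,fx=16,fy=16,interpolation=0);cv2.imwrite("pics/s6.png",im)
# edges of jaw 85x.. initial estimates along u: tab and tip
for n,p in(("tab w1",[.4981,-.0296,0]),("tip w1",[.4923,.0178,0]),("tab w4",[.50224,-.02679,0]),("tip w4",[.49536,.02098,0])):print(n,round(u@np.array(p),4))
E
```

```text
tip [ 0.502  -0.0206  0.033 ] 0.1489
redbase [ 0.5206 -0.0161  0.033 ] 0.1494
tabtop [ 0.4942 -0.0272  0.033 ] 0.1533
tab w1 0.1566
tip w1 0.1093
tab w4 0.155
tip w4 0.107
```

View pics/s6.png

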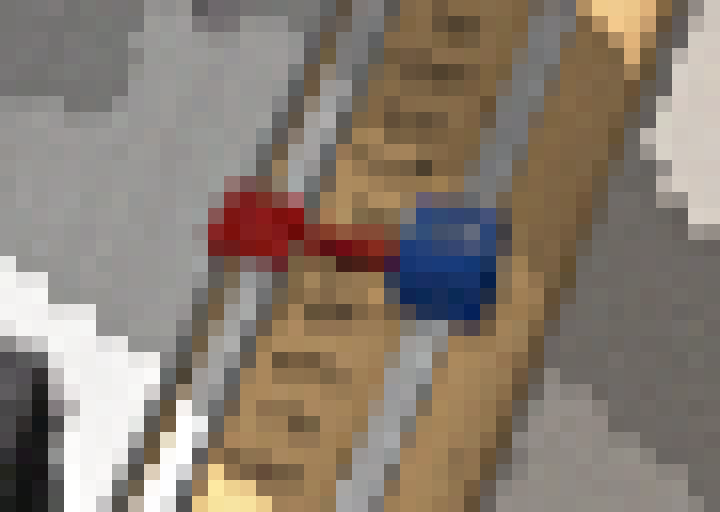

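The pointer is 4.5–5 mm short of the tab's middle by both measures, so I'm pulling 5 mm more.

```bash
python3 -m jog '[[1,0,0.003,0,0],[1,0,0.002,0,0],[1,0,0,0,0],[1,0,0,0,0],[1,0,0,0,0]]'
python3 -m jog '[[1,0,0,0,0],[1,0,0,0,0],[1,0,0,0,0],[1,0,0,0,0],[1,0,0,0,0]]'
python3 - <<'E'
from h import *
c=env.read_camera("scene")
im=cv2.resize(c["img"][230:262,300:345,::-1],None,fx=16,fy=16,interpolation=0);cv2.imwrite("pics/s7.png",im)
E
```

```text
clock: 8.15
tcp_pos: [0.5829, -0.0772, 0.0579]
orientation: [-0.002, 0.992, 0.129, 0.002]
wrist_force: [0.0, 8.4, 6.5]
finger_gap: 0.0126
grip_force: 78.4
clock: 8.57
tcp_pos: [0.5829, -0.0772, 0.0579]
orientation: [-0.001, 0.992, 0.129, 0.002]
wrist_force: [0.5, 8.9, 6.9]
finger_gap: 0.0127
grip_force: 78.4
```

View pics/s7.png

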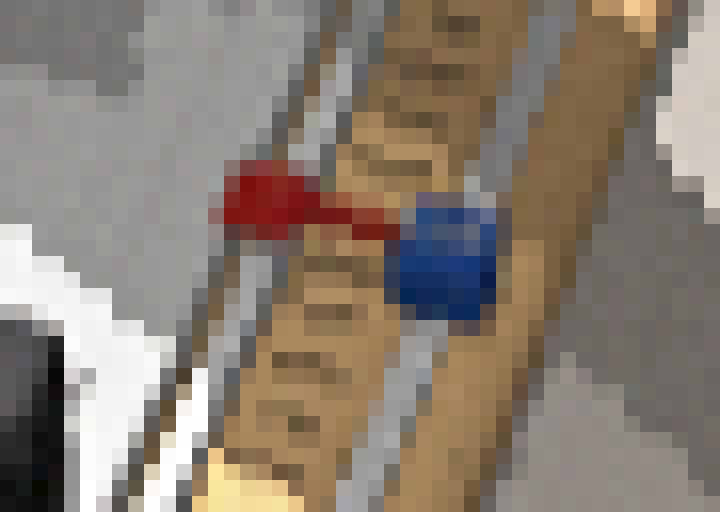

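The pointer's line now runs into the middle of the tab's top, near (450,240). The measured pull of 47 mm matches the 47.5 mm needed, and the jaw is at rest and firmly gripped.

```bash
python3 -c "
from workcell import env
print(env.hand_in())"
```

```text
the job is handed in; nothing more can be done
None
```

The job is handed in: the cap was pulled up to its stop with the jaw still shut, and the gripper is holding the jaw about 47 mm open with the pointer within about 1 mm of the tab's middle by the camera; no verdict came back.

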